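# Hang the red spring clamp on the swivel hook of a repair bench

### The job

First turn the swivel hook on its stand so that its arm lies over the yellow arrow painted on the stand's base plate, pointing the way the arrow points. Then hang the red spring clamp on the hook's arm, astride the bar between the post and the green end knob, and let go. Leave the blue clamp where it stands.

Things in the scene. Friction and masses are not known exactly. Their poses are not given: they have to be found in the camera images.
- swivel_hook (a joint): Angle of the hook about its post (rad): 0 = arm over the yellow arrow, growing counter-clockwise seen from above; starts at +0.9 to +2.1, range -2.8 to 2.8, light friction, stays where left. The stand is fixed: grey plate 220 x 110 x 12 mm, arrow on its long end, post 20 mm thick. At the arm's end is an upright green knob, 18 mm across, 136 to 172 mm above the bench, to pinch or push.
- hook_seat (a point): Point on top of the hook's level bar (8 mm thick), 144 mm above the bench, midway along its free 86 mm, where the clamp is to hang. Turns with the hook: x runs along the bar towards the post, z is up. The post's axis lies 58 mm away along +x (its cap is 28 mm wide, top 156 mm above the bench), the green knob's axis 52 mm along -x.
- clamp_red: Loose 160 g clamp, red ends, standing on splayed handles as an inverted V. Origin on the bench midway between the feet, z up. Handles spread along y: 106 mm over the feet, 70 free between, 32 wide (x). Jaw block on top, 20 (y) x 26 (x) mm, 96 to 122 mm up: grip from above across y. The V closes 77 mm up. Hung: x along the bar, either way round, origin 73 mm below the bar's top.
- clamp_blue: A clamp of the same shape, size and axes with blue handle ends and jaw tips. It must stay where it is.
Not all that is in view belongs to the job. What is shaped like the clamp_red but turquoise is not meant.

How it is judged (in metres and radians):
On the way, in this order (a step that is already met when the one before it is completed fails the run):
1. the hook is turned to lie over the arrow, within 14 degrees, and is still (value of joint swivel_hook between -0.25 and 0.25 rad and velocity of joint swivel_hook between -0.1 and 0.1 rad/s), for 0.2 s.
2. the red clamp sits astride the bar (x of clamp_red in the frame of hook_seat between -0.033 and 0.033 m and y of clamp_red in the frame of hook_seat between -0.025 and 0.025 m and z of clamp_red in the frame of hook_seat between -0.085 and -0.06 m), for 0.2 s.
At the end, for the whole second after the job is handed in: Hook arm over the arrow within 0.25 rad; red clamp at rest astride the bar, origin 60 to 85 mm below the seat point, within 33 mm of it along the bar and 25 mm across, upright within 0.3 rad, x axis along the bar within 0.4 rad; blue clamp within 30 mm of its start (all of step 2 and value of joint swivel_hook between -0.25 and 0.25 rad and angle between clamp_red's own z axis and vertical below 0.3 rad and angle between the x axis of clamp_red and the x axis of hook_seat, either way round below 0.4 rad and linear speed of clamp_red below 0.03 m/s and distance of clamp_blue from where it was at the start of the episode below 0.03 m); the robot touches nothing.
It fails at once if the blue clamp is moved more than 30 mm (distance of clamp_blue from where it was at the start of the episode above 0.03 m).
It also fails if it takes over 54 s, if anything falls off the work surface, if the arm or the gripper's body presses on something with over 40 N, if the wrist force passes 120 N, or if a joint passes its speed limit or range.

### The arm

A 6-joint arm with a two-finger parallel gripper is mounted at the origin on the work surface. World frame = base frame: x ahead of the robot, y to its left, z up, the work surface at z = 0. Lengths are in mm, angles in degrees, forces in N, time in s.
With the tool pointing down it reaches from about 325 to 850 mm from the base axis. Payload 15.5 kg.
Tool frame: the origin (TCP) lies midway between the tips of the shut fingers; the grasp point (between the pads) lies r.hold_point_z behind it (r.hold_point_z is the distance from the TCP to the grasp point, in mm); z points along the fingers, y is the line along which they close (so a half turn about z gives the same grasp; the last joint's range is limited). The gripper opens to 91 mm and grips with 3 to 60 N. Pads are 32 mm wide; open, the fingers measure 118 mm over their backs; the gripper's body (76 mm by 178 mm) begins 60 mm behind the grasp point.
Start: joints at [-75.888, 28.281, 77.091, -0, 74.628, -5.472], TCP at [209.491, -588.846, 213.915] pointing down, gripper open.
Joint ranges: [-166.48, 166.48], [-47.26, 123.95], [12.59, 153.08], [-70.14, 250.14], [6.76, 159.57], [-176.63, 176.63]. Speed limits (degrees/s): [108.29, 108.29, 147.25, 172.46, 172.46, 172.46].

### API

Orientations are given as a 3x3 rotation matrix whose columns are the frame's x, y, z axes.
In Python, from plant import r, readout, imaging, nets gives the robot as it stands. Calls block until the motion is done:
- r.move_ptp(position, orientation): joint-space move of the TCP to a pose.
- r.movel(position, rot=None, max_speed=150): straight line of the TCP; rot=None keeps the orientation; max_speed is the mean speed in mm/s.
- r.move_j(angles): joint-space move.
- r.move_gripper(opening): finger opening in mm; the grip force is fixed at half the most; returns when the fingers have stopped.
- r.hold(seconds).
- r.solve_ik(position, orientation): joint angles nearest the present ones, or None.
- readout.state(): the state.
- imaging.get_image(name): name is "scene" or "top" or "wrist"; returns a dict with "color" (420x560x3 uint8, red, green, blue), "fx", "fy", "cx", "cy" (pixels), "camera_from_world" (4x4, takes a point from world to camera coordinates); the wrist camera has in their place "tool_from_camera" (4x4, takes a point from camera to tool coordinates, whose origin is the TCP and whose axes are the flange's). Camera axes: x right, y down, z forward; pixel columns grow to the right and rows downward; lengths in mm; the calibration is good to about 2 mm. A picture is of the moment at which its call begins: read the wrist's pose just before it. There is no depth.
A pose or a line that the arm cannot do raises r.MotionError and nothing moves.
- r.hand_in(): hands the job in; it is judged then, once.
Trained networks look in the newest picture that a camera, given by its name, has taken for a name from the list of things; names that differ only in an ending like _2 or _b are one class to them, and where a whole thing is asked for, a point or a joint stands for the part that bears it (a point fixed in the world has none). Each returns a list of dicts, best first, with "score" (0 to 1); they miss things now and then, are a little off and sometimes report something else, mostly with a low value. They report only what shows in the picture. A call takes as long as a camera call. They do not tell look-alikes from the thing itself.
- nets.cut_out(target, camera): "mask" (420x560 bool, what is visible of it) and "pixel" ([column, row] in pixels, amid what is visible of it).
The state is a dict: "t": time; "joints": joint angles; "qd": joint speeds; "tau": joint torques, N m; "tcp_pos": TCP position; "tcp_rot": TCP orientation; "wrist_force": force on the tool from outside, world axes, zero at the start; "ft_torque": the same for the moment, N m; "finger_gap": finger opening in mm; "finger_force": force on a finger pad.
Only numpy, scipy, OpenCV 4.12 (cv2) and the standard library are available. Lean on these libraries where they do the work, as an engineer would, in place of code of your own. Each camera call takes 0.05 s, during which the arm holds its last target. There are 200 camera calls.

## Working session

There is one attempt and no reset: what is moved stays moved. The work goes in short steps, each a Python script; the robot and the scene stay as the last script left them, time stands still between calls to the robot, and variables do not carry over. Pictures are saved under pics/ and viewed, at most 10 in all, crops included, and the job is handed in when it is done.

```bash
mkdir -p pics; ls
python3 - <<'E'
from plant import r, readout, imaging, nets
import cv2,numpy as np
for c in ("scene","top"):
    im=imaging.get_image(c); cv2.imwrite(f"pics/{c}0.png",im["color"][:,:,::-1])
    print(c,im["fx"],im["cx"],im["cy"],np.round(im["camera_from_world"],3).tolist())
    for t in ("clamp_red","clamp_blue","swivel_hook"):
        print(t,[(round(d["score"],2),np.round(d["pixel"]).tolist(),int(d["mask"].sum())) for d in nets.cut_out(t,c)])
print(r.hold_point_z,readout.state()["t"])
E
```

```text
pics
scene 488.9682587722386 272.19980729224835 210.82532567726852 [[0.576, 0.817, -0.011, -217.195], [0.464, -0.338, -0.819, -190.496], [-0.673, 0.466, -0.574, 1380.287], [0.0, 0.0, 0.0, 1.0]]
clamp_red [(0.61, [170.0, 294.0], 1640), (0.59, [112.0, 282.0], 1532)]
clamp_blue []
swivel_hook [(0.74, [367.0, 187.0], 609)]
top 476.1208789594391 279.8809044414846 212.16352563794882 [[0.03, -1.0, -0.004, -119.048], [-0.995, -0.029, -0.096, 531.45], [0.096, 0.007, -0.995, 926.512], [0.0, 0.0, 0.0, 1.0]]
clamp_red [(0.78, [388.0, 200.0], 935), (0.7, [434.0, 258.0], 1002)]
clamp_blue [(0.58, [306.0, 194.0], 1001)]
swivel_hook [(0.88, [189.0, 169.0], 574)]
18.8 0.4
```

View pics/scene0.png

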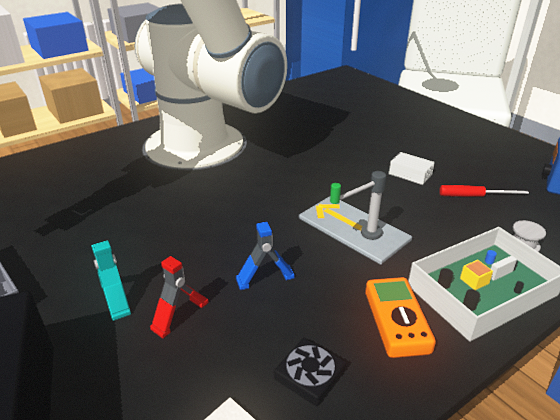

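View pics/top0.png

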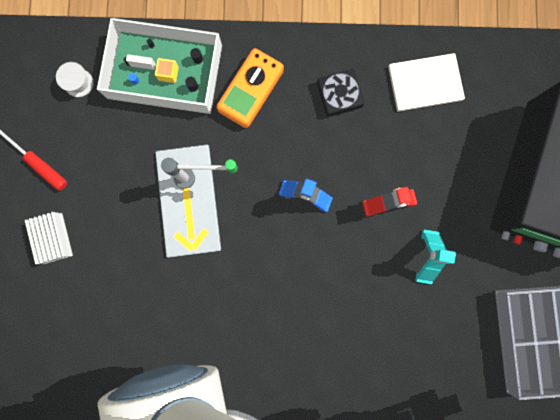

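In the scene view, red is at (175,290), turquoise at (110,280), blue at (265,255), and the hook's knob at (336,193). In the top view, the candidates shaped like the target are red (390,200), turquoise (434,258) and blue (306,194). The one with red ends at (390,200) is meant. The hook's knob is at (231,166) and its post cap at (170,165). I'll confirm with one enlarged crop.

```bash
cat > h.py <<'E'
from plant import r, readout, imaging, nets
import cv2,numpy as np
def cam(im):
    if "camera_from_world" in im: return np.array(im["camera_from_world"])
    return None
def ray(im,px,z,M=None):
    "world point at height z seen at px; M camera_from_world"
    M=cam(im) if M is None else M
    d=np.array([(px[0]-im["cx"])/im["fx"],(px[1]-im["cy"])/im["fy"],1.])
    R,t=M[:3,:3],M[:3,3]; o=-R.T@t; d=R.T@d
    return o+d*(z-o[2])/d[2]
def proj(im,p,M=None):
    M=cam(im) if M is None else M
    c=M[:3,:3]@np.asarray(p,float)+M[:3,3]
    return np.array([im["cx"]+im["fx"]*c[0]/c[2],im["cy"]+im["fy"]*c[1]/c[2]])
def wrist():
    s=readout.state(); im=imaging.get_image("wrist")
    T=np.eye(4);T[:3,:3]=s["tcp_rot"];T[:3,3]=s["tcp_pos"]
    return im,np.linalg.inv(T@np.array(im["tool_from_camera"]))
def down(deg):
    "tool down, closing axis y at world angle deg"
    a=np.radians(deg); y=np.array([np.cos(a),np.sin(a),0]); z=np.array([0,0,-1.])
    return np.column_stack([np.cross(y,z),y,z])
E
python3 - <<'E'
from h import *
im=imaging.get_image("top");c=im["color"]
hsv=cv2.cvtColor(c,cv2.COLOR_RGB2HSV)
a=cv2.resize(c[175:230,275:435],None,fx=5,fy=5,interpolation=cv2.INTER_CUBIC)
b=cv2.resize(c[140:205,150:250],None,fx=4.4,fy=4.4,interpolation=cv2.INTER_CUBIC)
out=np.zeros((a.shape[0]+b.shape[0],800,3),np.uint8);out[:a.shape[0]]=a;out[a.shape[0]:,:b.shape[1]]=b
cv2.imwrite("pics/crop.png",out[:,:,::-1])
g=(abs(hsv[...,0].astype(int)-62)<12)&(hsv[...,1]>150)&(hsv[...,2]>80); g[:140]=0;g[:, 260:]=0;g[205:]=0
ys,xs=np.nonzero(g);print("green",len(xs),xs.mean(),ys.mean(),ray(im,(xs.mean(),ys.mean()),160))
print("cap",ray(im,(170,165),156)); print("arrow tail/tip",ray(im,(187,190),12),ray(im,(192,249),12))
print("jaw red",ray(im,(405,197),122)," blue",ray(im,(314,190),122))
print(readout.state()["tcp_rot"])
E
```

```text
green 83 230.63855421686748 165.7710843373494 [599.93699187 -16.64578519 160.        ]
cap [599.02528279  89.51249747 156.        ]
arrow tail/tip [575.85513928  87.33886436  12.        ] [456.33915917  71.45604687  12.        ]
jaw red [ 559.36456541 -328.22592673  122.        ]  blue [ 567.32031597 -164.34358661  122.        ]
[[ 9.42147563e-01  3.35198400e-01 -4.22916450e-05]
 [ 3.35198403e-01 -9.42147556e-01  1.14746971e-04]
 [-1.38196890e-06 -1.22284671e-04 -9.99999993e-01]]
```

View pics/crop.png

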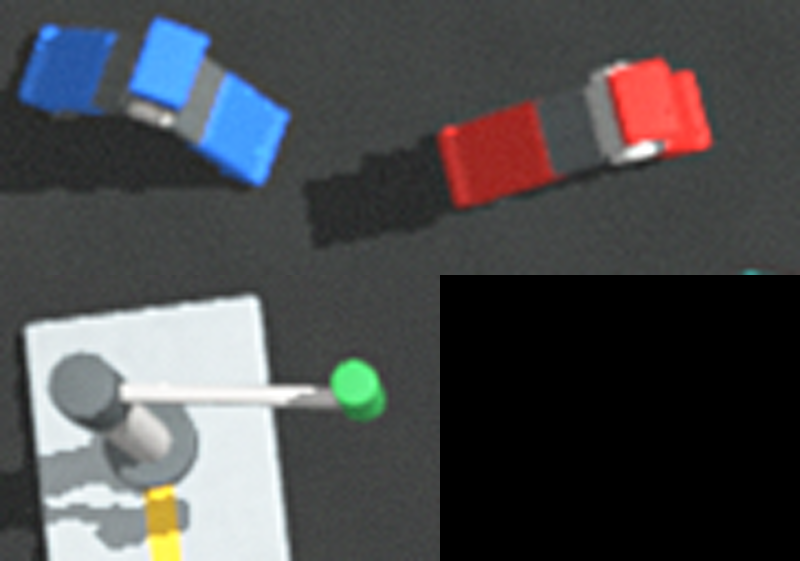

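The crop confirms it. The clamp at top (404,196) has red jaw tips and handles, and blue stands separately at (306,194). The knob is about 107 mm from the post axis (110 expected), with the hook at about +1.46 rad. Next I'll go above the knob, take a close look, and check IK for the arc.

Run:
```python
from h import *
for yaws in ((1,-82.5),(181,97.5)):
    print([np.round(q,0) if (q:=r.solve_ik(p,down(y))) is not None else None for p,y in (([600,-17,139],yaws[0]),([488.5,75.6,139],yaws[1]))])
y0=1 
if r.solve_ik([488.5,75.6,139],down(-82.5)) is None: y0=181
r.move_ptp([599.5,-17.5,270],down(y0))
im,M=wrist(); cv2.imwrite("pics/w1.png",im["color"][:,:,::-1])
hsv=cv2.cvtColor(im["color"],cv2.COLOR_RGB2HSV)
g=((abs(hsv[...,0].astype(int)-62)<12)&(hsv[...,1]>150)&(hsv[...,2]>80)).astype(np.uint8)
n,l,s,c=cv2.connectedComponentsWithStats(g)
for i in range(1,n):
    if s[i,4]>100: print(s[i],c[i],ray(im,c[i],165,M))
print(readout.state()["t"],y0, "cap px",proj(im,[597.5,90,156],M))
```

```text
[array([-7., 31., 86., -0., 63., -8.]), array([  2.,  23., 100.,  -0.,  56.,  84.])]
[array([ -7.,  31.,  86.,  -0.,  63., 172.]), array([  2.,  23., 100.,  -0.,  56., -96.])]
[270 194  21  27 469] [279.82942431 206.91684435] [602.21620611 -13.32839835 165.        ]
2.9667 1 cap px [276.2478692   77.79141875]
```

View pics/w1.png

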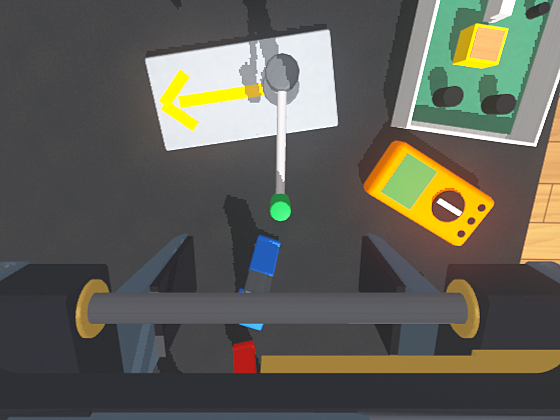

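The wrist view shows the knob at (280,208), the cap at (282,72), and the arrow from (260,90) to (165,103). That puts the post at about (602,94.5), the knob at about (602,-14.5), and the arrow direction at 187.6°. I'll pinch the knob and turn it along the arc.

Run:
```python
from h import *
P=np.array([602,94.5]);R=109.5
def pose(phi,z):
    a=np.radians(phi); return [*(P+R*np.array([np.cos(a),np.sin(a)])),z],down(phi-270)
p,o=pose(270.2,200); r.movel(p,o); p,o=pose(270.2,143); r.movel(p,o)
r.move_gripper(10); s=readout.state(); print(s["finger_gap"],s["finger_force"],s["wrist_force"],s["t"])
for phi in np.linspace(270.2,187.6,9)[1:]:
    p,o=pose(phi,143); r.movel(p,o,max_speed=80)
s=readout.state();print(s["finger_gap"],s["wrist_force"],s["t"])
r.hold(.2); r.move_gripper(50); r.hold(.1)
r.movel([p[0],p[1],280],None)
s=readout.state();print(s["t"])
for c in ("top",):
    im=imaging.get_image(c); cv2.imwrite("pics/top1.png",im["color"][:,:,::-1])
# wrist view of hook
im,M=wrist(); cv2.imwrite("pics/w2.png",im["color"][:,:,::-1])
hsv=cv2.cvtColor(im["color"],cv2.COLOR_RGB2HSV)
g=((abs(hsv[...,0].astype(int)-62)<12)&(hsv[...,1]>150)&(hsv[...,2]>80)).astype(np.uint8)
n,l,s,c=cv2.connectedComponentsWithStats(g)
for i in range(1,n):
    if s[i,4]>100: print(s[i],c[i],ray(im,c[i],165,M))
```

```text
17.20023349677781 29.99992311000824 [-0.47646583  0.25221009  0.0519632 ] 5.2333
16.9102336909113 [-6.68896453 -2.3380048   3.63241075] 8.4333
10.4667
[268 195  20  26 333] [278.01801802 209.31531532] [492.48158857  80.27198388 165.        ]
```

View pics/w2.png

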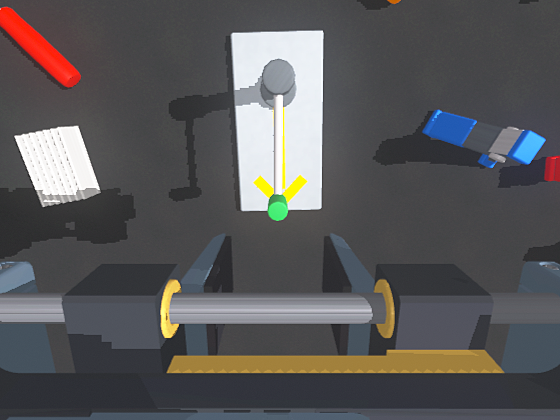

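The wrist view shows the bar from (278,90) to the knob (278,209), lying over the arrow. Next is a close look above the red clamp.

Run:
```python
from h import *
r.move_ptp([560,-327,260],down(-73)); r.move_gripper(85)
im,M=wrist(); cv2.imwrite("pics/w3.png",im["color"][:,:,::-1])
hsv=cv2.cvtColor(im["color"],cv2.COLOR_RGB2HSV).astype(int)
g=(((hsv[...,0]<6)|(hsv[...,0]>174))&(hsv[...,1]>150)&(hsv[...,2]>60)).astype(np.uint8)
n,l,s,c=cv2.connectedComponentsWithStats(g)
for i in range(1,n):
    if s[i,4]>100: print(s[i],c[i],ray(im,c[i],122,M))
for q in ((0,0,122),(10,0,122),(0,10,122)): print(proj(im,np.add((560,-327,0),q),M))
print(readout.state()["t"])
```

```text
[236 162  27  34 594] [246.56734007 176.66329966] [ 575.0195452  -291.72964761  122.        ]
[293 164  27  33 590] [307.74067797 178.63898305] [ 589.88635595 -346.67103105  122.        ]
[266 181  23  31 653] [276.81316998 196.17151608] [ 565.44101952 -324.04390122  122.        ]
[278.11510304 202.39373675]
[281.23030364 192.55761646]
[268.02244413 199.4020883 ]
12.8417
```

View pics/w3.png

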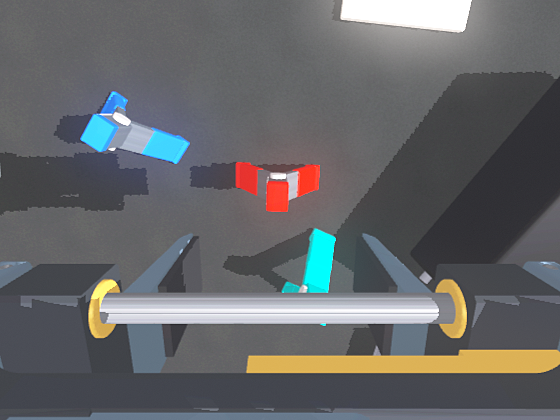

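The red clamp is centred, with its jaw at (277,198) and feet at (247,177) and (308,179). That gives a jaw at about (564,-325) and a y axis at about -74.5°. Turquoise is at (305,275), clear of the fingers. Now to grasp and lift.

Run:
```python
from h import *
o=down(-74.5); r.move_gripper(65)
r.movel([564,-325,180],o); r.movel([564,-325,90],o,max_speed=100)
print(readout.state()["wrist_force"])
r.move_gripper(5); s=readout.state(); print(s["finger_gap"],s["finger_force"],s["wrist_force"])
r.movel([564,-325,300],o)
s=readout.state(); print(s["finger_gap"],s["wrist_force"])
r.move_ptp([544.5,86.8,300],down(-82.4))
s=readout.state(); print(s["finger_gap"],s["wrist_force"],s["t"])
im,M=wrist(); a=im["color"]; im=imaging.get_image("scene"); b=im["color"][90:290,230:430]
out=np.zeros((600,800,3),np.uint8); out[:315,:420]=cv2.resize(a,(420,315)); out[:380,420:]=cv2.resize(b,(380,380),interpolation=cv2.INTER_CUBIC)
cv2.imwrite("pics/c4.png",out[:380,:,::-1])
```

```text
[-0.40492716  0.02474035  1.22252407]
19.92581648508085 29.991959631443024 [ 0.86382859 -0.09903717  0.32958944]
19.978025953694065 [-0.46137905  0.70561795 -1.30212077]
19.497331982204525 [-0.98383872  0.0019064  -1.29715107] 18.9167
```

View pics/c4.png

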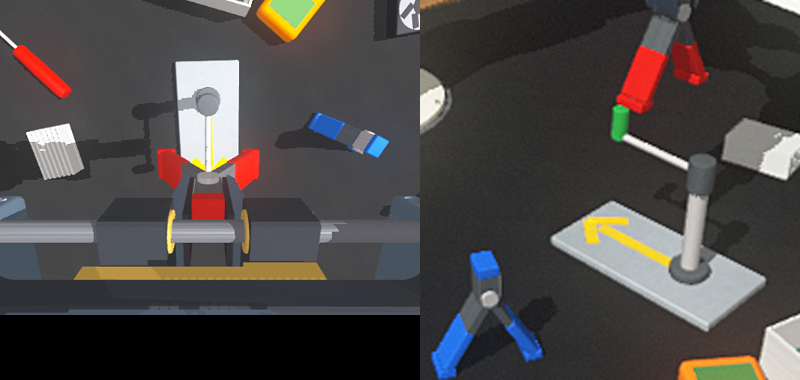

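The clamp is held square above the bar, with its feet astride it (about (165,165) and (250,165) in the wrist half). Blue is untouched. I'll lower it, feeling for contact.

Run:
```python
from h import *
for z in (230,190,172,167,164,162):
    r.movel([544.5,86.8,z],None,max_speed=80 if z>185 else 40)
    f=readout.state()["wrist_force"]; print(z,np.round(f,1))
    if f[2]>6 or np.hypot(f[0],f[1])>12: break
im=imaging.get_image("scene"); b=im["color"][90:290,230:430]
cv2.imwrite("pics/c5.png",cv2.resize(b,(560,560),interpolation=cv2.INTER_CUBIC)[:,:,::-1]); print(readout.state()["t"])
```

```text
230 [-0.4 -1.  -1.6]
190 [ 0.2  0.6 -0.4]
172 [-0.1  1.2 -1.5]
167 [ 0.1  0.7 -1. ]
164 [ 0.7 -0.6 -0.9]
162 [-0.3 -0.7 -0.3]
22.1167
```

View pics/c5.png

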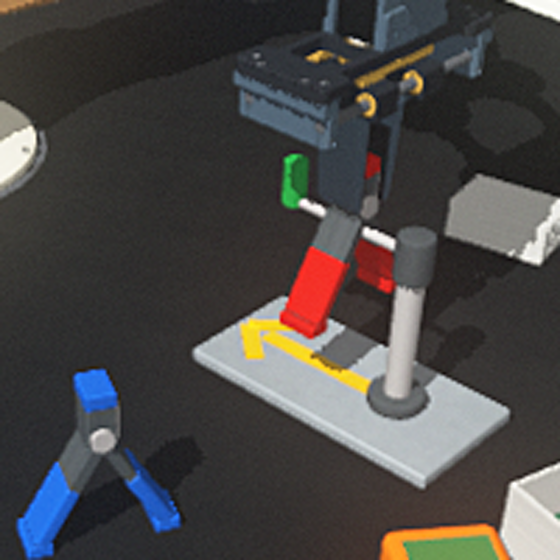

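The clamp straddles the bar between the knob (293,180) and the post (410,300). I'll lower it to contact, release and retreat.

Run:
```python
from h import *
for z in (161,160,159,158,157):
    r.movel([544.5,86.8,z],None,max_speed=20); r.hold(.1)
    f=readout.state()["wrist_force"]; print(z,np.round(f,1))
    if f[2]>2.5: break
r.move_gripper(36); r.hold(.3); r.move_gripper(60)
r.movel([544.5,86.8,300],None,max_speed=100); r.hold(1)
im=imaging.get_image("scene"); b=im["color"][90:290,230:430]
im,M=wrist(); a=im["color"]
out=np.zeros((400,800,3),np.uint8); out[:300,:400]=cv2.resize(a,(400,300)); out[:,400:]=cv2.resize(b,(400,400),interpolation=cv2.INTER_CUBIC)
cv2.imwrite("pics/c6.png",out[:,:,::-1]); print(readout.state()["t"])
```

```text
161 [ 0.2  0.5 -1.2]
160 [-1.3 -1.3  6.5]
26.7833
```

View pics/c6.png

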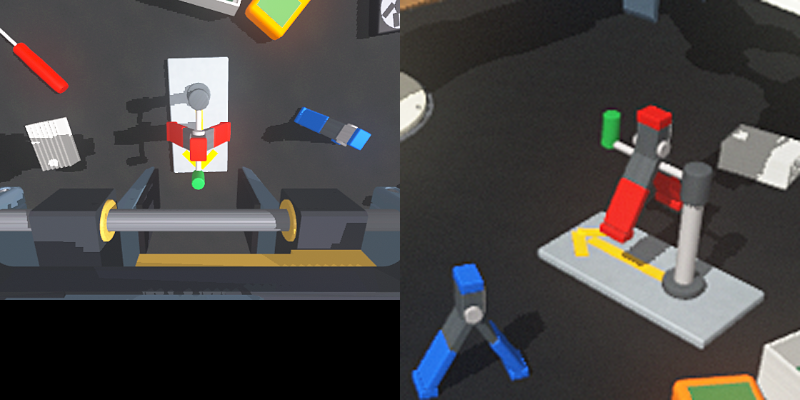

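The red clamp hangs upright and square astride the bar ((198,145) in the wrist half, (645,155) in the scene half). The hook lies over the arrow, and the gripper is clear.

```bash
python3 -c "
from plant import r
print(r.hand_in())"
```

```text
the job is handed in; nothing more can be done
None
```

I turned the hook over the arrow, hung the red clamp upright astride the bar, left the blue clamp untouched, and handed the job in at about 27 s of the 54 s limit; the hand-in gave no verdict.

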